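# Clear the pan and hold the chute gate open

## Robot

A 6-joint arm with a two-finger parallel gripper is mounted at the origin on the work surface. World frame = base frame: x ahead of the robot, y to its left, z up, the work surface at z = 0. Lengths are in m, angles in rad, forces in N, time in s.
With the tool pointing down it reaches from about 0.3 to 0.825 m from the base axis. Payload 5.4 kg.
Tool frame: the origin (TCP) lies midway between the tips of the shut fingers; the grasp point (between the pads) lies 19 mm behind it (r.pinch_z is the distance from the TCP to the grasp point, in m); z points along the fingers, y is the line along which they close (so a half turn about z gives the same grasp; the last joint's range is limited). The gripper opens to 92 mm and grips with 3 to 60 N. Pads are 20 mm wide; open, the fingers measure 128 mm over their backs; the gripper's body (75 mm by 189 mm) begins 69 mm behind the grasp point.
Start: joints at [1.066, 0.158, 1.597, -0, 1.386, -0.21], TCP at [0.167, 0.55, 0.215] pointing down, gripper open.
Joint ranges: [-2.91, 2.91], [-0.94, 2.29], [0.18, 2.7], [-1.29, 4.43], [0.17, 2.64], [-3, 3]. Speed limits (rad/s): [2.57, 2.57, 3.14, 3.14, 3.14, 3.14].

## Interface

Orientations are given as a unit quaternion [x, y, z, w].
In Python, from plant import r gives the robot as it stands.
- The arm moves only by the tool carry_out, never from a script. Its argument "targets" is a list that holds one entry, the list of rows, each a list of 6 numbers: the shift along the tool's x, y, z normalised to -1 to 1, where 1 is 20 cm, then the turn, a rotation vector about the tool's x, y, z normalised to -1 to 1, where 1 is pi rad. A call has exactly 10 rows; each row is the pose to reach, as a shift and turn from the pose commanded when the call began, along the tool's axes at that moment, turning the shorter way round; what a row does not reach only later rows make up. A row lasts 1/12 s, in which the tool goes at most 41.7 mm and 7.16 degrees, less where a joint would pass 70% of its speed; a pose out of reach is approached as far as the arm can. A call with a number of a shift or a turn outside -1 to 1 is refused whole. A call with a gripper value outside its range is refused whole. "hand" is the gripper's target within -1 to 1 (shut at 1, half-way at 0, fully open at -1), set as the call begins (left out, the last holds). The fingers move at their own pace and stop on an object; "squeeze" is the grip in N (left out, the last holds). Time passes only in rows, so rows that repeat a pose let the fingers close, or fill a call up. It gives the time, the measured TCP pose, the force, the opening and the grip force at its end, in the units of the state.
- r.get_obs(): the state, without advancing time (a new reading comes with each control period).
- r.snapshot(name): name is "scene" or "top" or "wrist"; returns the picture (384x512x3 uint8, red, green, blue); there is no depth.
- r.calibration(name): a dict with "mtx" (3x3 intrinsics, pixels), "rvec" (rotation vector, rad) and "tvec" (3), from world to camera coordinates, as OpenCV has them; the wrist camera has in their place "T_tool_cam" (4x4, takes a point from camera to tool coordinates, whose origin is the TCP and whose axes are the flange's). Camera axes: x right, y down, z forward; pixel columns grow to the right and rows downward; lengths in m; the calibration is good to about 2 mm. A picture is of the moment at which its call begins: read the wrist's pose just before it. calibration takes no time and is no camera call.
- r.job_done(): hands the job in; it is judged then, once.
Trained networks look in the newest picture that a camera, given by its name, has taken for a name from the list of things; names that differ only in an ending like _2 or _b are one class to them, and where a whole thing is asked for, a point or a joint stands for the part that bears it (a point fixed in the world has none). Each returns a list of dicts, best first, with "p" (0 to 1); they miss things now and then, are a little off and sometimes report something else, mostly with a low value. They report only what shows in the picture. A call takes as long as a camera call. They do not tell look-alikes from the thing itself.
- r.spot_in(thing, camera): "at" ([column, row] in pixels, amid what is visible of it).
The state is a dict: "clock": time; "joint_pos": joint angles; "qvel": joint speeds; "tau": joint torques, N m; "ee_pos": TCP position; "eef_rot": TCP orientation; "force": force on the tool from outside, world axes, zero at the start; "wrist_torque": the same for the moment, N m; "grip_width": finger opening in m; "grasp_force": force on a finger pad.
Only numpy, scipy, OpenCV 4.12 (cv2) and the standard library are available. Lean on these libraries where they do the work, as an engineer would, in place of code of your own. Each camera call takes 0.05 s, during which the arm holds its last target. There are 200 camera calls.

## Task

Take the brass collar out of the copper pan, rest it level and centred on the crown of the upturned green bearing cup and let go of it; only then lift the red crossbar of the chute's gate until the gate stands 40 degrees open, so that the three brass balls roll down into the pan. The gate falls shut by itself, so finish while still holding it at 40 degrees, with all three balls in the pan and the collar still balanced on the cup. Leave the bell, the two walnut grips, the jar and the screwdriver where they are.

Things in the scene. Friction and masses are not known exactly. Their poses are not given: they have to be found in the camera images.
- collar_center (a point): Centre (half-way up) of the loose brass base collar: a plain ring 48 mm outside diameter, 26 mm hole, 20 mm high, 0.15 to 0.3 kg. At the start it lies flat in the copper pan. z is the ring's axis.
- cup_crown (a point): Highest point of the upturned green glazed bearing cup: a loose, heavy dome 86 mm across at the foot and 78 mm high, standing on the worktop; its top is a half-ball of 38 mm radius (centre 38 mm below this point). It may stand to the left of the pan or right of the chute; the bell stands in the other place. A collar centred on it sinks over the crown until the collar's underside is about 2 mm below this point (collar centre about 8 mm above it).
- pan: Shallow round copper pan, fixed to the worktop, 200 mm outside diameter, vertical wall 30 mm high and 4 mm thick, floor 5 mm thick. Origin: centre of its underside, on the worktop; z up; x points up along the chute, whose lower lip reaches over the pan's edge to 80 mm from the pan's centre (lip floor 37 mm above the worktop, its side walls up to about 60 mm). Two small look-only ears on the outside.
- gate_bar (a point): Middle of the gate's red crossbar: a round bar 10 mm thick, 76 mm long, level (lies square across the chute), with 70 mm clear between the two 6 mm side arms that join its ends to the hinge. It is 90 mm from the hinge axis; shut, it is level with the hinge on the downhill side, 144 mm above the worktop and 80 mm or more above the chute floor. It can be pinched from above, one finger each side of the bar, and turns easily in the fingers.
- gate_hinge (a point): Middle of the gate's hinge axis, 144 mm above the worktop over the tin chute (posts 98 mm apart on both sides, 156 mm high). The line from here to the shut crossbar points downhill, towards the pan. The chute is 34 mm wide, slopes at 14 degrees from a low shelf to the pan; the gate's red flap hangs 60 mm down from the hinge into it.
- gate (a joint): Opening angle of the gate in rad: 0 shut, grows as the crossbar is lifted (up and back over the hinge in an arc of 90 mm radius) and the flap swings out downhill; stops at 1.3. 40 degrees is 0.70. Weight and a light spring shut it; holding it at the bar takes 1 to 3 N. The balls pass from about 0.5 rad up.
- ball1_center (a point): Centre of brass ball 1 of 3 (18 mm diameter, 26 g), at the start lying in the chute behind the shut gate, nearest to it.
- ball2_center (a point): Centre of brass ball 2 of 3 (18 mm diameter, 26 g), at the start lying in the chute behind the shut gate.
- ball3_center (a point): Centre of brass ball 3 of 3 (18 mm diameter, 26 g), at the start lying in the chute behind the shut gate.
- bell: Tarnished brass bell standing mouth down, 86 mm across, 90 mm high with a small knob on top; origin: centre of its underside. Not to be moved.
- grip1: Walnut grip handle lying down, about 130 mm long (along its x), 30 mm thick; origin: middle of its underside. Not to be moved.
- grip2: Second walnut grip handle, the same. Not to be moved.
- jar: Amber jar with brass cap, 56 mm across, 55 mm high; origin: centre of its underside. Not to be moved.
- driver: Screwdriver lying on the worktop, 190 mm long along its x. Not to be moved.
Things that resemble listed ones, but are neither listed nor needed, are in the scene too. Of the things shaped like the part that bears collar_center, the brass one is meant. Leave any blue look-alike of the part that bears cup_crown alone.

How it is judged:
On the way, in this order (a step that is already met when the one before it is completed fails the run):
1. the collar rests on the cup's crown, let go (horizontal distance between collar_center and cup_crown below 0.012 m and height (world z) of collar_center between 0.076 and 0.096 m and angle between collar_center's own z axis and vertical below 0.26 rad and contact force between collar and cup above 0.5 N and contact force between collar and the arm below 0.1 N and contact force between collar and the fingers below 0.1 N), for 0.3 s.
2. the gate is held open at about 40 degrees (value of joint gate between 0.59 and 0.81 rad and (contact force between gate and the fingers above 0.3 N or contact force between gate and the arm above 0.3 N)), for 0.2 s.
At the end, for the whole second after the job is handed in: The robot still holds the gate at 40 degrees (34 to 46) and steady; all three balls lie in the pan; the collar rests free on the cup's crown, centred within 12 mm and level within 15 degrees (all of step 1 and all of step 2 and velocity of joint gate between -0.1 and 0.1 rad/s and horizontal distance between each of ball1_center, ball2_center, ball3_center and pan below 0.096 m and height (world z) of each of ball1_center, ball2_center, ball3_center below 0.035 m); the arm keeps its last pose, push and grip.
It fails at once if the gate is opened (beyond 11 degrees) before the collar is on the cup (value of joint gate above 0.2 rad and (horizontal distance between collar_center and cup_crown above 0.03 m or height (world z) of collar_center below 0.06 m)).
It fails at once if the bell, a walnut grip, the jar or the screwdriver is moved by more than 30 mm (distance of any of bell, grip1, grip2, jar, driver from where it was at the start of the episode above 0.03 m).
It also fails if it takes over 54 s, if anything falls off the work surface, if the arm or the gripper's body presses on something with over 40 N, if the wrist force passes 120 N, or if a joint passes its speed limit or range.

## Working session

There is one attempt and no reset: what is moved stays moved. The work goes in short steps, Python scripts to look and compute and a tool call to move; the robot and the scene stay as the last step left them, time stands still between calls to the robot, and variables do not carry over. Pictures are saved under pics/ and viewed, at most 10 in all, crops included, and the job is handed in when it is done.

Besides the shell and the picture viewer there is one more tool, called as name([rows], argument=value, ...), one row to a line, values as JSON. carry_out: Moves the arm, as the interface text tells. Its arguments: {"type":"object","properties":{"targets":{"type":"array","items":{"type":"array","items":{"type":"array","items":{"type":"number"}}}},"hand":{"type":"number"},"squeeze":{"type":"number"}},"required":["targets"]}

```bash
mkdir -p pics; ls; cat > h.py <<'E'
import numpy as np, cv2
from scipy.spatial.transform import Rotation as R
from plant import r
def save(cam,fn):
    im=r.snapshot(cam); cv2.imwrite('pics/'+fn,im[...,::-1]); return im
def ray(cam,px,obs=None):
    c=r.calibration(cam)
    K=np.array(c['mtx'],float); d=np.linalg.inv(K)@[px[0],px[1],1.]
    if 'rvec' in c:
        M=cv2.Rodrigues(np.array(c['rvec'],float))[0]; t=np.array(c['tvec'],float).ravel()
        return -M.T@t, M.T@d
    o=obs or r.get_obs(); M=R.from_quat(o['eef_rot']).as_matrix(); T=np.array(c['T_tool_cam'])
    return M@T[:3,3]+o['ee_pos'], M@T[:3,:3]@d
def atz(cam,px,z,obs=None):
    o,d=ray(cam,px,obs); return o+d*(z-o[2])/d[2]
def proj(cam,P):
    c=r.calibration(cam); return cv2.projectPoints(np.array(P,float).reshape(-1,3),np.array(c['rvec'],float),np.array(c['tvec'],float),np.array(c['mtx'],float),None)[0].reshape(-1,2)
E
python3 - <<'E'
from h import *
np.set_printoptions(precision=4,suppress=True)
a=save('scene','s0.png'); b=save('top','t0.png')
for n in ['collar_center','cup_crown','pan','gate_bar','gate_hinge','bell','ball1_center','jar']:
    for c in ['scene','top']: print(n,c,[(np.round(x['at']),round(x['p'],2)) for x in r.spot_in(n,c)])
o=r.get_obs(); print(o)
for c in ['scene','top']: print(r.calibration(c), ray(c,(256,192)))
print(r.calibration('wrist'),r.pinch_z)
E
```

```text
pics
collar_center scene [(array([248., 264.]), 0.62), (array([363., 245.]), 0.46)]
collar_center top [(array([179., 245.]), 0.67), (array([223., 150.]), 0.51), (array([236., 208.]), 0.41)]
cup_crown scene [(array([274., 175.]), 0.95), (array([249., 184.]), 0.57)]
cup_crown top [(array([126., 170.]), 0.7), (array([322., 256.]), 0.61), (array([328., 219.]), 0.57)]
pan scene [(array([285., 223.]), 0.78)]
pan top [(array([242., 209.]), 0.63), (array([235., 208.]), 0.19)]
gate_bar scene [(array([218., 194.]), 0.5)]
gate_bar top [(array([280., 171.]), 0.78)]
gate_hinge scene [(array([216., 195.]), 0.68)]
gate_hinge top [(array([292., 155.]), 0.5)]
bell scene [(array([352., 274.]), 0.72)]
bell top [(array([162., 209.]), 0.67)]
ball1_center scene [(array([290., 229.]), 0.62)]
ball1_center top [(array([163., 213.]), 0.75)]
jar scene [(array([352., 328.]), 0.85)]
jar top [(array([127., 170.]), 0.71)]
{'clock': 0.9, 'joint_pos': array([ 1.0659,  0.1584,  1.597 ,  0.    ,  1.3862, -0.2101]), 'qvel': array([ 0.0022, -0.0014,  0.0004, -0.0003,  0.0001, -0.0014]), 'tau': array([ -0.0014, -38.5601,
[... 493 characters left out ...]
679,  1.6726])} (array([1.2263, 0.8806, 0.851 ]), array([-0.508 , -0.6796, -0.5294]))
{'mtx': array([[349.9435,   0.    , 257.944 ],
       [  0.    , 349.9435, 192.097 ],
       [  0.    ,   0.    ,   1.    ]]), 'rvec': array([ 2.1258, -2.1482,  0.1923]), 'tvec': array([-0.0045,  0.5248,  1.1862])} (array([0.3166, 0.0028, 1.2579]), array([ 0.1694, -0.0049, -0.9856]))
{'mtx': array([[322.3916,   0.    , 258.2178],
       [  0.    , 322.3916, 191.6325],
       [  0.    ,   0.    ,   1.    ]]), 'T_tool_cam': array([[-0.    , -0.9608, -0.2772,  0.0791],
       [ 1.    , -0.0001,  0.0004,  0.0004],
       [-0.0004, -0.2772,  0.9608, -0.1706],
       [ 0.    ,  0.    ,  0.    ,  1.    ]])} 0.0187
```

View pictures.

```bash
python3 - <<'E'
import cv2
for n,(x0,y0,w,h) in {'s0':(120,100,300,250),'t0':(80,80,300,225)}.items():
    im=cv2.imread(f'pics/{n}.png')[y0:y0+h,x0:x0+w]
    k=2.5
    cv2.imwrite(f'pics/{n}c.png',cv2.resize(im,None,fx=k,fy=k,interpolation=cv2.INTER_CUBIC)[:600,:800])
E
```

```text
(no output)
```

View pics/s0c.png

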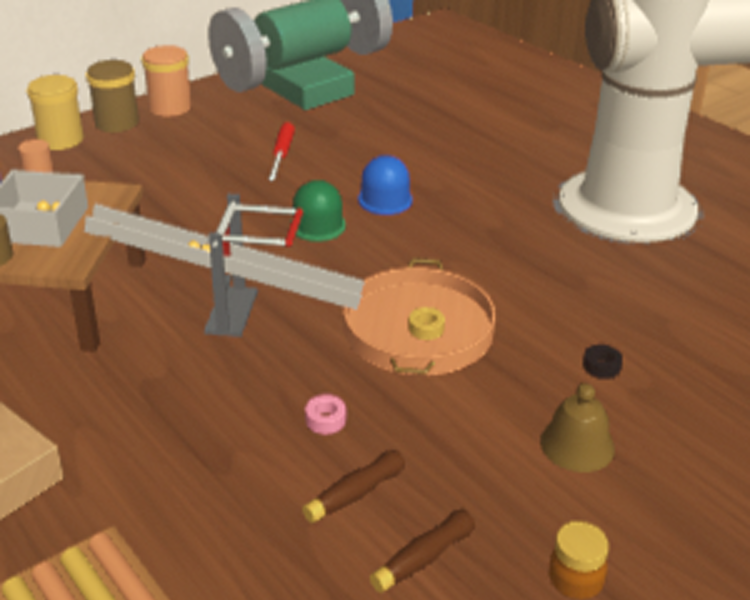

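View pics/t0c.png

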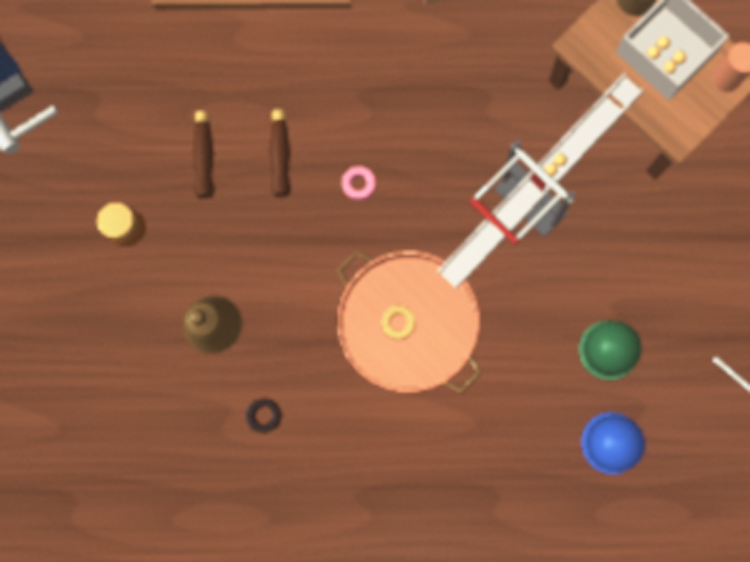

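The scene view shows the brass collar in the pan (~(290,229)), with the green cup to the right of the chute (~(247,184)) and the blue look-alike beside it. The top view has the collar at (239,209), the green cup at (324,219) and the red bar from (269,161) to (286,176).

```bash
cat > m.py <<'E'
from h import *
from scipy.optimize import minimize, least_squares
np.set_printoptions(precision=4,suppress=True)
th=np.linspace(0,2*np.pi,40,endpoint=False)
def circ(rad,z): return np.c_[rad*np.cos(th),rad*np.sin(th),0*th+z]
dome=np.vstack([circ(.043,0),circ(.043,.004)]+[circ(.038*np.cos(e),.040+.038*np.sin(e)) for e in np.linspace(0,1.57,12)])
ringp=np.vstack([circ(.024,.005),circ(.024,.025)])
def cen(cam,pts):
    h=cv2.convexHull(proj(cam,pts).astype(np.float32)); m=cv2.moments(h); return np.array([m['m10'],m['m01']])/m['m00'],m['m00']
def blob(im,lo,hi,near):
    hsv=cv2.cvtColor(im,cv2.COLOR_RGB2HSV); m=cv2.inRange(hsv,np.array(lo),np.array(hi))
    n,l,s,c=cv2.connectedComponentsWithStats(m)
    i=min((i for i in range(1,n) if s[i,4]>15),key=lambda i:np.hypot(*(c[i]-near)))
    h=cv2.convexHull(np.argwhere(l==i)[:,::-1].astype(np.int32)); mm=cv2.moments(h)
    return np.array([mm['m10'],mm['m01']])/mm['m00'],mm['m00'],s[i]
def loc(pts,meas,x0):
    f=lambda p:np.concatenate([cen(c,pts+[p[0],p[1],0])[0]-m for c,m in meas])
    s=least_squares(f,x0); return s.x,s.fun
E
python3 - <<'E'
from m import *
S=cv2.imread('pics/s0.png')[...,::-1].copy();T=cv2.imread('pics/t0.png')[...,::-1].copy()
for n,p in dict(collar=(239,209),ringgap=(239,202),pan=(225,190)).items(): print(n,cv2.cvtColor(T,cv2.COLOR_RGB2HSV)[p[1]-1:p[1]+2,p[0]-6:p[0]+7:3].tolist())
g=dict(lo=(45,60,20),hi=(85,255,255))
gs=blob(S,near=(248,184),**g);gt=blob(T,near=(324,219),**g);print(gs,gt)
x0=atz('top',(324,219),.05)[:2]
for m in ([('scene',gs[0])],[('top',gt[0])],[('scene',gs[0]),('top',gt[0])]): print('cup',*loc(dome,m,x0))
y=dict(lo=(18,90,80),hi=(32,255,255))
cs=blob(S,near=(290,229),**y);ct=blob(T,near=(239,209),**y);print(cs,ct)
x0=atz('top',(239,209),.015)[:2]
for m in ([('scene',cs[0])],[('top',ct[0])],[('scene',cs[0]),('top',ct[0])]): print('collar',*loc(ringp,m,x0), )
# red bar
hsv=cv2.cvtColor(T,cv2.COLOR_RGB2HSV);m=cv2.inRange(hsv,(0,200,80),(6,255,255))|cv2.inRange(hsv,(174,200,80),(180,255,255))
n,l,s,c=cv2.connectedComponentsWithStats(m);print(s,c)
for i in range(1,n):
    if s[i,4]>20:
        p=np.argwhere(l==i)[:,::-1].astype(np.float32); print(i,cv2.minAreaRect(p), atz('top',c[i],.144))
        W=np.array([atz('top',q,.146) for q in p])[:,:2]; ctr=W.mean(0);u=np.linalg.svd(W-ctr)[2][0];t=(W-ctr)@u;print(ctr,u,t.min(),t.max(),ctr+u*(t.min()+t.max())/2)
# pan
pm=cv2.inRange(hsv,(5,80,120),(17,190,255));n,l,s,c=cv2.connectedComponentsWithStats(pm);i=l[190,225];print('pan',s[i],atz('top',(s[i][0]+s[i][2]/2-.5,s[i][1]+s[i][3]/2-.5),.03))
E
```

```text
collar [[[21, 123, 248], [12, 136, 238], [12, 125, 251], [16, 121, 250], [18, 133, 242]], [[21, 122, 248], [13, 135, 241], [12, 124, 250], [16, 121, 250], [18, 136, 234]], [[20, 127, 247], [15, 132, 244], [12, 125, 251], [19, 121, 250], [17, 137, 233]]]
ringgap [[[12, 124, 250], [12, 126, 249], [12, 132, 244], [12, 126, 249], [12, 125, 250]], [[12, 126, 250], [16, 126, 249], [17, 134, 240], [13, 131, 245], [12, 125, 250]], [[12, 126, 250], [20, 126, 249], [22, 129, 246], [18, 133, 241], [12, 126, 250]]]
pan [[[10, 143, 146], [11, 133, 205], [9, 141, 185], [12, 129, 248], [12, 127, 249]], [[9, 143, 148], [12, 130, 224], [9, 141, 220], [12, 126, 249], [12, 127, 249]], [[10, 142, 147], [9, 140, 201], [11, 133, 244], [12, 127, 249], [12, 127, 249]]]
(array([247.1586, 184.172 ]), 373.0, array([238, 172,  20,  24, 377], dtype=int32)) (array([323.322 , 219.5917]), 411.5, array([312, 209,  24,  23, 437], dtype=int32))
cup [ 0.4275 -0.2438] [-0.  0.]
cup [ 0.4287 -0.2427] [ 0. -0.]
cup [ 0.4284 -0.2428] [-0.0325  0.1774  0.0368  0.0914]
(array([290.3865, 228.9034]), 138.0, array([284, 223,  14,  13, 156], dtype=int32)) (array([238.8502, 208.4141]), 113.5, array([233, 203,  13,  12,  87], dtype=int32))
collar [0.4719 0.0594] [-0.  0.]
collar [0.4712 0.0585] [-0. -0.]
collar [0.4712 0.0587] [ 0.0131 -0.1658 -0.0687 -0.0206]
[[     0      0    512    384 196608]] [[255.5 191.5]]
pan [     0      0    512    384 156660] [ 0.5295 -0.0015  0.03  ]
```

```bash
python3 - <<'E'
from m import *
for cam,f,box in (('top','t0',(255,150,300,185)),('scene','s0',(228,178,245,202))):
    T=cv2.imread(f'pics/{f}.png')[...,::-1].copy().astype(int)
    m=(T[...,0]>110)&(T[...,0]>2.2*T[...,1])&(T[...,0]>2.2*T[...,2]); m=m.astype(np.uint8)
    z=np.zeros_like(m);z[box[1]:box[3],box[0]:box[2]]=m[box[1]:box[3],box[0]:box[2]]
    n,l,s,c=cv2.connectedComponentsWithStats(z)
    for i in range(1,n):
        if s[i,4]<8: continue
        p=np.argwhere(l==i)[:,::-1]
        W=np.array([atz(cam,q,.146) for q in p])[:,:2]; ctr=W.mean(0);u=np.linalg.svd(W-ctr)[2][0];t=(W-ctr)@u
        print(cam,s[i],c[i],'ctr',ctr,'u',u,t.min(),t.max(),'mid',ctr+u*(t.min()+t.max())/2)
pc=atz('top',(243.6,208.4),.03); print('pan',pc)
o=r.get_obs();print(R.from_quat(o['eef_rot']).as_matrix())
E
```

```text
top [268 160  19  17  53] [276.2264 167.    ] ctr [ 0.59   -0.0696] u [-0.7059 -0.7084] -0.03550725867801477 0.04357698115157789 mid [ 0.5871 -0.0724]
scene [234 184   7  15  43] [237.0465 190.5116] ctr [ 0.592  -0.0685] u [0.7019 0.7123] -0.040664655837729415 0.04457902884104786 mid [ 0.5933 -0.0671]
pan [0.4693 0.0411 0.03  ]
[[-0.9569  0.2906 -0.    ]
 [ 0.2906  0.9569  0.    ]
 [ 0.      0.     -1.    ]]
```

carry_out([
  [[-0.1,-0.088,0,0,0,0.036],[-0.2,-0.176,0,0,0,0.072],[-0.3,-0.264,0,0,0,0.108],[-0.4,-0.352,0,0,0,0.144],[-0.5,-0.44,0,0,0,0.18],[-0.6,-0.528,0,0,0,0.216],[-0.7,-0.616,0,0,0,0.252],[-0.8,-0.704,0,0,0,0.288],[-0.9,-0.792,0,0,0,0.324],[-1,-0.88,0,0,0,0.36]],
], hand=-0.4, squeeze=20)

```text
clock: 1.73
ee_pos: [0.3078, 0.3226, 0.2148]
eef_rot: [0.656, 0.755, 0.0, 0.0]
force: [0.6, 0.4, 0.1]
grip_width: 0.0643
grasp_force: 0.0
```

carry_out([
  [[-0.1,0.04,0.03,0,0,0.033],[-0.2,0.08,0.06,0,0,0.066],[-0.3,0.13,0.09,0,0,0.099],[-0.4,0.17,0.12,0,0,0.132],[-0.5,0.22,0.15,0,0,0.165],[-0.6,0.26,0.18,0,0,0.198],[-0.7,0.3,0.21,0,0,0.231],[-0.8,0.35,0.24,0,0,0.264],[-0.9,0.39,0.28,0,0,0.295],[-0.95,0.41,0.3,0,0,0.295]],
])

```text
clock: 2.57
ee_pos: [0.4166, 0.1458, 0.154]
eef_rot: [0.924, 0.382, -0.0, 0.0]
force: [-0.3, 0.6, 0.8]
grip_width: 0.0644
grasp_force: 0.0
```

carry_out([
  [[-0.015,0.065,0.05,0,0,0],[-0.03,0.13,0.1,0,0,0],[-0.045,0.2,0.16,0,0,0],[-0.06,0.27,0.22,0,0,0],[-0.075,0.33,0.28,0,0,0],[-0.09,0.4,0.34,0,0,0],[-0.1,0.45,0.4,0,0,0],[-0.115,0.5,0.45,0,0,0],[-0.115,0.5,0.47,0,0,0],[-0.115,0.5,0.47,0,0,0]],
])

```text
clock: 3.4
ee_pos: [0.4698, 0.061, 0.0597]
eef_rot: [0.923, 0.385, -0.001, -0.001]
force: [-0.3, -0.2, -0.0]
grip_width: 0.0645
grasp_force: 0.0
```

```bash
python3 - <<'E'
from m import *
o=r.get_obs(); w=save('wrist','w1.png'); print(o['ee_pos'],o['eef_rot'],o['joint_pos'])
q=r.spot_in('collar_center','wrist'); print(q)
for a in q: print(atz('wrist',a['at'],.025,o),atz('wrist',a['at'],.015,o))
E
```

```text
[0.4698 0.061  0.0597] [ 0.923   0.3848 -0.001  -0.0007] [-0.127   0.086   2.0075  0.0003  1.0505  0.6536]
[{'at': [260.2, 228.9], 'p': 0.84}]
[0.4648 0.0554 0.025 ] [0.4618 0.0524 0.015 ]
```

View pics/w1.png

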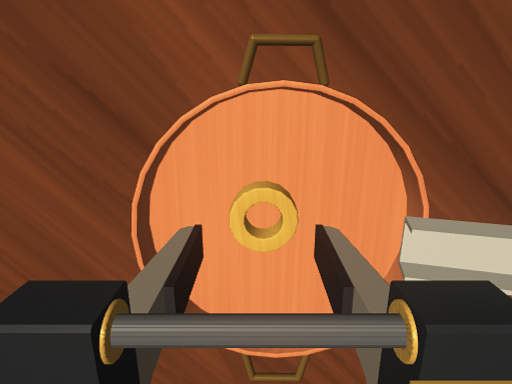

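The wrist view shows the collar's top face centred at about (264,218), midway between the fingers. This agrees with the earlier fix of (0.471, 0.059).

carry_out([
  [[0,0.006,0.05,0,0,0],[-0.003,0.013,0.1,0,0,0],[-0.003,0.013,0.15,0,0,0],[-0.003,0.013,0.19,0,0,0],[-0.003,0.013,0.22,0,0,0],[-0.003,0.013,0.24,0,0,0],[-0.003,0.013,0.25,0,0,0],[-0.003,0.013,0.25,0,0,0],[-0.003,0.013,0.25,0,0,0],[-0.003,0.013,0.25,0,0,0]],
])

```text
clock: 4.33
ee_pos: [0.4726, 0.0584, 0.011]
eef_rot: [0.923, 0.384, 0.0, 0.0]
force: [0.3, -0.6, 0.3]
grip_width: 0.0641
grasp_force: 0.0
```

carry_out([
  [[0,0,0,0,0,0],[0,0,0,0,0,0],[0,0,0,0,0,0],[0,0,0,0,0,0],[0,0,0,0,0,0],[0,0,0,0,0,0],[0,0,0,0,0,0],[0,0,0,0,0,0],[0,0,0,0,0,0],[0,0,0,0,0,0]],
], hand=1, squeeze=20)

```text
clock: 5.17
ee_pos: [0.4723, 0.0585, 0.0108]
eef_rot: [0.923, 0.384, 0.0, 0.0]
force: [-0.8, -0.6, 4.4]
grip_width: 0.0476
grasp_force: 20.0
```

carry_out([
  [[0,0,-0.05,0,0,0],[0,0,-0.15,0,0,0],[0,0,-0.28,0,0,0],[0,0,-0.42,0,0,0],[0,0,-0.56,0,0,0],[0,0,-0.7,0,0,0],[0,0,-0.82,0,0,0],[0,0,-0.92,0,0,0],[0,0,-0.98,0,0,0],[0,0,-1,0,0,0]],
])

```text
clock: 6.0
ee_pos: [0.4729, 0.0584, 0.2127]
eef_rot: [0.923, 0.384, 0.001, 0.001]
force: [1.0, -0.1, -2.2]
grip_width: 0.0471
grasp_force: 20.0
```

carry_out([
  [[-0.03,0.025,0,0,0,0],[-0.1,0.08,0,0,0,0],[-0.18,0.14,0,0,0,0],[-0.27,0.21,0,0,0,0],[-0.36,0.28,0,0,0,0],[-0.45,0.35,0,0,0,0],[-0.53,0.42,0,0,0,0],[-0.6,0.47,0,0,0,0],[-0.66,0.52,0,0,0,0],[-0.7,0.55,0,0,0,0]],
])

```text
clock: 6.83
ee_pos: [0.4501, -0.1197, 0.2085]
eef_rot: [0.923, 0.384, -0.001, -0.001]
force: [0.6, 0.2, -1.3]
grip_width: 0.0472
grasp_force: 20.0
```

carry_out([
  [[-0.04,0.025,0,0,0,0],[-0.1,0.07,0.02,0,0,0],[-0.18,0.12,0.06,0,0,0],[-0.26,0.175,0.1,0,0,0],[-0.34,0.23,0.15,0,0,0],[-0.42,0.28,0.2,0,0,0],[-0.48,0.32,0.25,0,0,0],[-0.51,0.345,0.28,0,0,0],[-0.525,0.353,0.3,0,0,0],[-0.525,0.353,0.3,0,0,0]],
])

```text
clock: 7.67
ee_pos: [0.427, -0.2422, 0.1493]
eef_rot: [0.923, 0.384, -0.0, -0.001]
force: [-0.4, 0.4, -0.7]
grip_width: 0.0474
grasp_force: 20.0
```

```bash
python3 - <<'E'
from m import *
o=r.get_obs(); w=save('wrist','w2.png'); print(o['ee_pos'],o['eef_rot'],o['force'])
S=save('scene','s2.png')
gs=blob(S,near=(248,184),lo=(45,60,20),hi=(85,255,255)); print(gs)
E
```

```text
[ 0.427  -0.2422  0.1493] [ 0.9233  0.3841 -0.0004 -0.0012] [-0.3556  0.3866 -0.7137]
(array([247.1586, 184.172 ]), 373.0, array([238, 172,  20,  24, 377], dtype=int32))
```

View pics/w2.png

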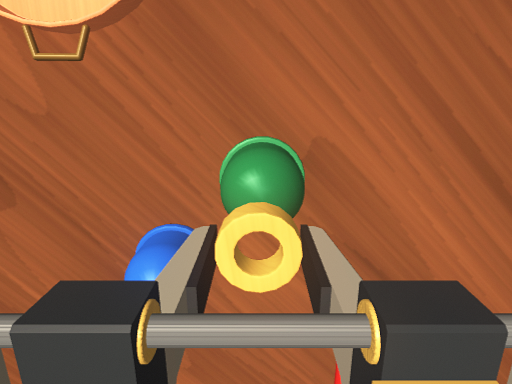

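The wrist view shows the collar gripped level at about (259,247), and the green dome directly below it, centred near column 262.

carry_out([
  [[0.003,0.006,0.03,0,0,0],[0.005,0.012,0.08,0,0,0],[0.005,0.012,0.13,0,0,0],[0.005,0.012,0.18,0,0,0],[0.005,0.012,0.23,0,0,0],[0.005,0.012,0.27,0,0,0],[0.005,0.012,0.3,0,0,0],[0.005,0.012,0.315,0,0,0],[0.005,0.012,0.32,0,0,0],[0.005,0.012,0.32,0,0,0]],
])

```text
clock: 8.6
ee_pos: [0.4301, -0.2437, 0.0865]
eef_rot: [0.923, 0.384, -0.0, -0.0]
force: [0.2, 0.3, -2.0]
grip_width: 0.0476
grasp_force: 20.0
```

carry_out([
  [[0,0,0.004,0,0,0],[0,0,0.008,0,0,0],[0,0,0.012,0,0,0],[0,0,0.015,0,0,0],[0,0,0.018,0,0,0],[0,0,0.02,0,0,0],[0,0,0.02,0,0,0],[0,0,0.02,0,0,0],[0,0,0.02,0,0,0],[0,0,0.02,0,0,0]],
])

```text
clock: 9.43
ee_pos: [0.4301, -0.2436, 0.0826]
eef_rot: [0.923, 0.384, 0.0, 0.0]
force: [-0.5, 0.5, -2.2]
grip_width: 0.0472
grasp_force: 20.0
```

carry_out([
  [[0,0,0.003,0,0,0],[0,0,0.005,0,0,0],[0,0,0.007,0,0,0],[0,0,0.008,0,0,0],[0,0,0.008,0,0,0],[0,0,0.008,0,0,0],[0,0,0.008,0,0,0],[0,0,0.008,0,0,0],[0,0,0.008,0,0,0],[0,0,0.008,0,0,0]],
])

```text
clock: 10.27
ee_pos: [0.4302, -0.2438, 0.0813]
eef_rot: [0.923, 0.384, -0.0, 0.0]
force: [-2.8, 0.7, 4.3]
grip_width: 0.0474
grasp_force: 20.0
```

carry_out([
  [[0,0,0,0,0,0],[0,0,0,0,0,0],[0,0,0,0,0,0],[0,0,0,0,0,0],[0,0,0,0,0,0],[0,0,0,0,0,0],[0,0,0,0,0,0],[0,0,0,0,0,0],[0,0,0,0,0,0],[0,0,0,0,0,0]],
], hand=-0.5)

```text
clock: 11.1
ee_pos: [0.4301, -0.2436, 0.081]
eef_rot: [0.923, 0.384, 0.0, 0.0]
force: [-0.5, 0.0, -0.5]
grip_width: 0.069
grasp_force: 0.0
```

carry_out([
  [[0,0,-0.02,0,0,0],[0,0,-0.06,0,0,0],[0,0,-0.12,0,0,0],[0,0,-0.2,0,0,0],[0,0,-0.3,0,0,0],[0,0,-0.42,0,0,0],[0,0,-0.54,0,0,0],[0,0,-0.66,0,0,0],[0,0,-0.73,0,0,0],[0,0,-0.75,0,0,0]],
])

```text
clock: 11.93
ee_pos: [0.4314, -0.2448, 0.2351]
eef_rot: [0.923, 0.384, 0.001, 0.003]
force: [0.5, 0.3, -0.1]
grip_width: 0.0687
grasp_force: 0.0
```

```bash
python3 - <<'E'
from m import *
o=r.get_obs(); w=save('wrist','w3.png'); print(o['ee_pos'],o['eef_rot'],o['force'])
q=r.spot_in('collar_center','wrist'); print(q,[atz('wrist',a['at'],.086,o) for a in q])
h=cv2.cvtColor(w,cv2.COLOR_RGB2HSV); 
cv2.imwrite('pics/w3c.png',cv2.resize(w[80:300,130:400,::-1],None,fx=2.5,fy=2.5))
E
```

```text
[ 0.4314 -0.2448  0.2351] [0.9232 0.3844 0.0013 0.003 ] [ 0.4678  0.3413 -0.1104]
[{'at': [252.6, 189.0], 'p': 0.59}] [array([ 0.4195, -0.2486,  0.086 ])]
```

View pics/w3c.png

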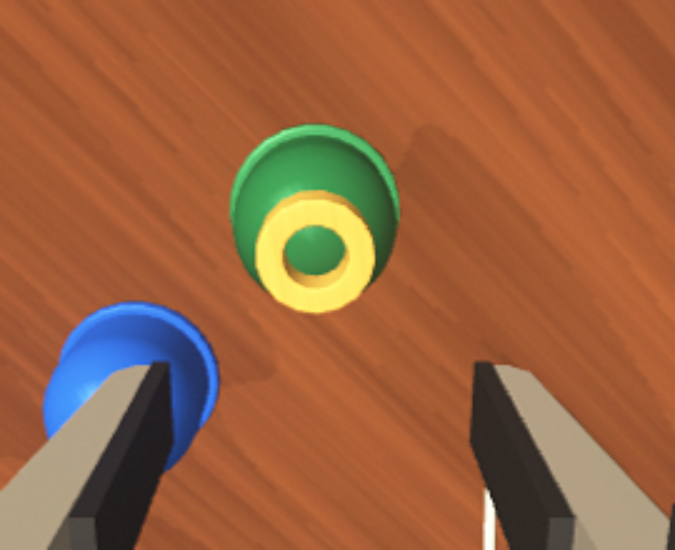

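Collar is sitting level on the green cup: ring top centre is at about (256,182) in the full picture, in the same column as the dome.

```bash
python3 - <<'E'
from m import *
w=cv2.imread('pics/w3.png')[...,::-1].copy()
pos=np.array([.4314,-.2448,.2351]); o=dict(ee_pos=pos,eef_rot=[.9232,.3844,.0013,.003])
print('collar',atz('wrist',(256,181.6),.096,o),'cup foot top edge',atz('wrist',(256,129.6),.002,o), 'expect', np.array([.4284,-.2428])+.043*np.array([.704,.709]))
S=save('scene','s3.png');T=save('top','t3.png')
y=dict(lo=(18,90,80),hi=(32,255,255))
ms=[('scene',blob(S,near=proj('scene',[.43,-.243,.086])[0],**y)),('top',blob(T,near=proj('top',[.43,-.243,.086])[0],**y))]
print(ms)
for c,m in ms: print(c,loc(ringp+[0,0,.071],[(c,m[0])],[.43,-.243]))
o=r.get_obs(); M=R.from_quat(o['eef_rot']).as_matrix(); print(o['clock'],o['ee_pos'],M); print(M.T@(np.array([.5905,-.0695,.235])-o['ee_pos']))
E
```

```text
collar [ 0.4293 -0.2437  0.096 ] cup foot top edge [ 0.459  -0.2137  0.002 ] expect [ 0.4587 -0.2123]
[('scene', (array([245.9942, 171.0786]), 114.5, array([239, 166,  15,  11, 117], dtype=int32))), ('top', (array([301.8061, 145.5879]), 27.5, array([298, 142,   8,   8,  32], dtype=int32)))]
scene (array([ 0.433 , -0.2421]), array([ 0., -0.]))
top (array([ 0.6802, -0.164 ]), array([ 0., -0.]))
12.1333 [ 0.4296 -0.2432  0.2299] [[ 0.7045  0.7097 -0.0013]
 [ 0.7097 -0.7045  0.0012]
 [-0.0001 -0.0018 -1.    ]]
[ 0.2366 -0.0082 -0.0051]
```

carry_out([
  [[0.04,-0.002,-0.01,0,0,0],[0.13,-0.005,-0.02,0,0,0],[0.25,-0.01,-0.03,0,0,0],[0.38,-0.016,-0.03,0,0,0],[0.52,-0.022,-0.03,0,0,0],[0.66,-0.03,-0.03,0,0,0],[0.8,-0.035,-0.03,0,0,0],[0.91,-0.04,-0.03,0,0,0],[0.98,-0.04,-0.03,0,0,0],[1,-0.04,-0.03,0,0,0]],
])

```text
clock: 12.97
ee_pos: [0.5659, -0.094, 0.2359]
eef_rot: [0.923, 0.385, -0.001, -0.001]
force: [-0.1, -0.3, 0.1]
grip_width: 0.0689
grasp_force: 0.0
```

```bash
python3 - <<'E'
from m import *
o=r.get_obs(); r.snapshot('wrist'); o=r.get_obs(); w=save('wrist','w4.png'); print(o['clock'],o['ee_pos'],o['eef_rot'])
T=w.astype(int); m=((T[...,0]>110)&(T[...,0]>2.2*T[...,1])&(T[...,0]>2.2*T[...,2])).astype(np.uint8)
n,l,s,c=cv2.connectedComponentsWithStats(m)
for i in range(1,n):
    if s[i,4]<60: continue
    p=np.argwhere(l==i)[:,::-1]; a=cv2.minAreaRect(p.astype(np.float32)); q=atz('wrist',a[0],.147,o)
    print(s[i],c[i],a,q,R.from_quat(o['eef_rot']).as_matrix().T@(q-o['ee_pos']))
E
```

```text
13.0167 [ 0.5657 -0.0947  0.2361] [ 0.9228  0.3853 -0.0005 -0.0006]
[ 253  104   13  104 1158] [258.9154 155.5138] ((259.0, 155.5), (103.0, 12.0), 90.0) [ 0.5892 -0.0702  0.147 ] [ 0.034  -0.0003  0.089 ]
[348 137  16  33 382] [355.3822 151.9738] ((355.16900634765625, 152.97244262695312), (14.616005897521973, 31.142057418823242), 4.763641834259033) [ 0.6461 -0.1235  0.147 ] [0.0361 0.0776 0.0889]
```

View pics/w4.png

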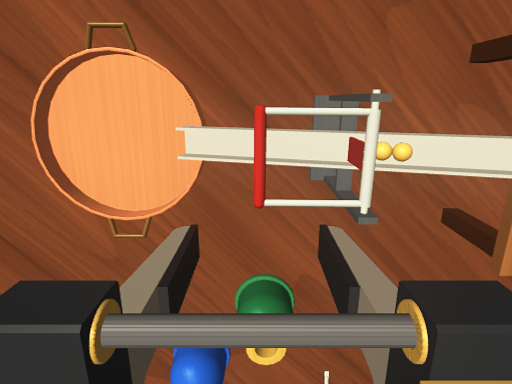

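The wrist view shows the shut red bar upright at column 259 (rows 104–207), centred between the fingers' columns. The hinge is on the right, with two balls visible behind the flap.

carry_out([
  [[0.04,-0.001,0.01,0,0,0],[0.09,-0.001,0.04,0,0,0],[0.14,-0.001,0.1,0,0,0],[0.165,-0.001,0.18,0,0,0],[0.17,-0.001,0.28,0,0,0],[0.17,-0.001,0.38,0,0,0],[0.17,-0.001,0.46,0,0,0],[0.17,-0.001,0.52,0,0,0],[0.17,-0.001,0.545,0,0,0],[0.17,-0.001,0.555,0,0,0]],
])

```text
clock: 13.9
ee_pos: [0.5884, -0.0715, 0.1245]
eef_rot: [0.923, 0.384, -0.001, -0.001]
force: [0.2, 0.7, 0.6]
grip_width: 0.069
grasp_force: 0.0
```

carry_out([
  [[0,0,0,0,0,0],[0,0,0,0,0,0],[0,0,0,0,0,0],[0,0,0,0,0,0],[0,0,0,0,0,0],[0,0,0,0,0,0],[0,0,0,0,0,0],[0,0,0,0,0,0],[0,0,0,0,0,0],[0,0,0,0,0,0]],
], hand=1, squeeze=12)

```text
clock: 14.73
ee_pos: [0.5893, -0.072, 0.1261]
eef_rot: [0.923, 0.384, 0.0, 0.0]
force: [0.5, -0.6, -0.5]
grip_width: 0.0094
grasp_force: 12.0
```

carry_out([
  [[0,0,-0.016,0,0,0],[0,0.001,-0.032,0,0,0],[0,0.0025,-0.047,0,0,0],[0,0.0045,-0.063,0,0,0],[0,0.007,-0.078,0,0,0],[0,0.01,-0.094,0,0,0],[0,0.0135,-0.109,0,0,0],[0,0.0175,-0.124,0,0,0],[0,0.022,-0.139,0,0,0],[0,0.027,-0.154,0,0,0]],
])

```text
clock: 15.57
ee_pos: [0.5927, -0.0755, 0.1569]
eef_rot: [0.923, 0.384, -0.0, -0.0]
force: [0.7, -1.2, -3.2]
grip_width: 0.0092
grasp_force: 12.0
```

carry_out([
  [[0,0.008,-0.021,0,0,0],[0,0.0175,-0.041,0,0,0],[0,0.028,-0.061,0,0,0],[0,0.039,-0.081,0,0,0],[0,0.051,-0.1,0,0,0],[0,0.062,-0.114,0,0,0],[0,0.07,-0.125,0,0,0],[0,0.076,-0.132,0,0,0],[0,0.0785,-0.136,0,0,0],[0,0.0785,-0.136,0,0,0]],
])

```text
clock: 16.4
ee_pos: [0.603, -0.0857, 0.1848]
eef_rot: [0.923, 0.385, -0.001, -0.002]
force: [-8.2, 3.9, 3.5]
grip_width: 0.0093
grasp_force: 12.0
```

carry_out([
  [[0,0,0,0,0,0],[0,0,0,0,0,0],[0,0,0,0,0,0],[0,0,0,0,0,0],[0,0,0,0,0,0],[0,0,0,0,0,0],[0,0,0,0,0,0],[0,0,0,0,0,0],[0,0,0,0,0,0],[0,0,0,0,0,0]],
])

```text
clock: 17.23
ee_pos: [0.6028, -0.0855, 0.1846]
eef_rot: [0.923, 0.385, -0.001, -0.002]
force: [-7.5, 4.4, 4.0]
grip_width: 0.0094
grasp_force: 12.0
```

```bash
python3 - <<'E'
from h import *
save('scene','s5.png');save('top','t5.png');o=r.get_obs();print(o['clock'],o['ee_pos'],o['force'],o['grip_width'],o['grasp_force'])
a=cv2.imread('pics/s5.png')[140:280,160:340];b=cv2.imread('pics/t5.png')[130:270,190:370]
k=cv2.resize(np.hstack([a,b]),None,fx=2.2,fy=2.2,interpolation=cv2.INTER_CUBIC);print(k.shape);cv2.imwrite('pics/f5.png',k)
E
```

```text
17.3333 [ 0.6028395  -0.08555178  0.18458766] [-6.77758932  4.82262617  4.06426328] 0.009402654919024773 11.994100660085678
(308, 792, 3)
```

View pics/f5.png

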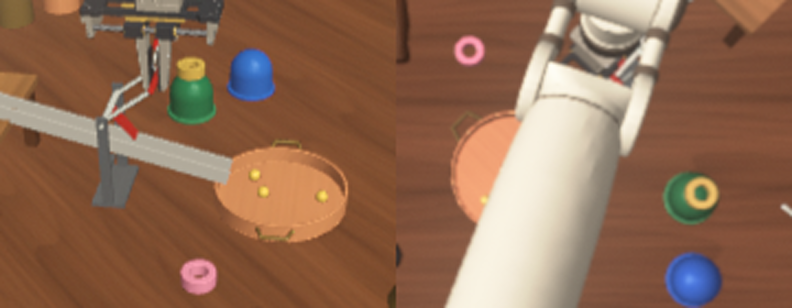

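Three balls are in the pan, the collar is on the green cup, and the fingers are holding the bar up. I'll check the angle before handing in.

```bash
python3 - <<'E'
from m import *
d=np.array([.7096,-.7046,0]);b=np.array([.589,-.0705,.144]);h=b+.09*d;u=np.array([.7046,.7096,0])
for t in (0,.6,.7,.8):
    p=h+.09*np.array([-d[0]*np.cos(t),-d[1]*np.cos(t),np.sin(t)]); f=h+.06*np.array([-d[0]*np.sin(t),-d[1]*np.sin(t),-np.cos(t)])
    print(t,'bar mid,ends',proj('scene',[p,p+.035*u,p-.035*u]).tolist(),'flap end',proj('scene',f)[0])
T=cv2.imread('pics/s5.png')[...,::-1].astype(int)
m=((T[...,0]>90)&(T[...,0]>2.2*T[...,1])&(T[...,0]>2.2*T[...,2])).astype(np.uint8); n,l,s,c=cv2.connectedComponentsWithStats(m[140:215,190:250])
for i in range(1,n):
    if s[i,4]>3: print(s[i]+[190,140,0,0,0],c[i]+[190,140])
E
```

```text
0 bar mid,ends [[237.48531755814977, 190.42128795638294], [235.5472861970733, 196.26877922807182], [239.3410844736082, 184.82200764628288]] flap end [211.0881 204.064 ]
0.6 bar mid,ends [[232.06928759371684, 176.28211788020673], [229.97008128700207, 181.92682130301256], [234.0776842259724, 170.88159897542758]] flap end [221.0177 202.134 ]
0.7 bar mid,ends [[230.27196847457142, 174.17961505803007], [228.12669850305505, 179.7909913695384], [232.3242107886125, 168.81157091468842]] flap end [222.3963 201.3091]
0.8 bar mid,ends [[228.25631489426246, 172.2152856051216], [226.06045745588236, 177.79459812912907], [230.35674717002402, 166.87843272152497]] flap end [223.6571 200.3549]
[229 158   3   4   8] [230.  159.5]
[228 173   4  10  29] [229.4828 177.3793]
[212 192  11  11  55] [217.1091 196.5273]
```

```bash
python3 -c "
from plant import r
print(r.job_done())"
```

```text
the job is handed in; nothing more can be done
None
```

I handed the job in at about 17 s: the collar rests free and level on the green cup's crown, all three balls are in the pan, and the gripper holds the gate at about 40 degrees (roughly 0.68 rad from the camera); the hand-in reported no verdict.

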